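# Index the welding positioner to the seam mark and lock it

### The job

Set the hand-turned welding positioner for the next seam: swing the red brake lever fully open, turn the table by its upright black handles until the outer end of the yellow paint mark lines up with the tip of the fixed red pointer, then swing the brake lever fully back to lock the table there. The mark must still be on the pointer once the brake is on; leave the other things on the bench where they are.

Things in the scene. Friction and masses are not known exactly. Their poses are not given: they have to be found in the camera images.
- positioner: Fixed dark grey-blue foot of the welding positioner (220 x 220 mm, 14 mm thick), bolted to the bench; its place and yaw differ each time. Origin under its centre on the bench; x points towards the red pointer, -y towards the brake, z up.
- table_axis (a point): Centre of the round steel faceplate (230 mm diameter, 14 mm thick), on its upper face 84 mm above the bench; the plate turns level about this point. The point is fixed to the foot.
- pipe_top (a point): Centre of the open top of the pipe stub (60 mm diameter) on the turning axis, 149 mm above the bench. It stands on a flange (110 mm diameter, 10 mm thick) held to the faceplate by two strap clamps at 35 and 215 degrees counterclockwise of the yellow mark, within 92 mm of the axis and up to 118 mm above the bench.
- pointer (a point): Tip of the fixed red arrow on its post at the edge of the faceplate, 110 mm from the axis and 85 mm above the bench (the plate's surface under the tip). The arrow reaches 92 mm above the bench and its post stands 125 to 135 mm from the axis.
- mark (a point): Outer end of the yellow paint stripe (8 mm wide, radial, running from the foot of the pipe over the flange and faceplate), 110 mm from the axis; it turns with the faceplate and lies on the pointer point when the table is set.
- turn (a joint): Angle of the faceplate in rad: 0 (or any whole turn, 6.283) when the mark is exactly at the pointer, growing counterclockwise seen from above. It turns freely either way without end stops, starts 0.7 to 5.58, and stays where it is left: with the brake open about 0.4 N m (4 to 5 N at a handle) turns it; with the brake on it cannot be turned by hand.
- handle_a (a point): Middle of one of the two upright black turning handles (round, 18 mm diameter, 55 mm tall, 84 to 139 mm above the bench), 92 mm from the axis, 90 degrees counterclockwise of the mark. The point is 111.5 mm above the bench.
- handle_b (a point): Middle of the other, equal handle, 92 mm from the axis, 90 degrees clockwise of the mark.
- brake_pivot (a point): Upright pivot pin of the brake lever at the side of the positioner, 152 mm from the table axis, 70 mm above the bench. The lever swings level about it.
- brake_grip (a point): Middle of the upright red grip at the end of the brake lever (round, 22 mm diameter, 62 to 120 mm above the bench, this point 91 mm above the bench), 85 mm from the pivot. Between it and the faceplate's rim there is a gap of about 64 mm when the brake is on.
- brake (a joint): Angle of the brake lever in rad: 0 at its stop with the brake fully on, growing counterclockwise seen from above to 1.22 at its stop with the brake fully open. It starts near 0. It stays where it is left; 4 to 6 N at the grip moves it. The shoe lets go of the plate beyond about 0.3.
- brush_mid (a point): Middle of a wire brush, 240 x 30 x 40 mm, wooden back, loose on the bench; bystander.
- hammer_mid (a point): Middle of a slag hammer with black grip, 260 mm long, 25 mm high, loose on the bench; bystander.
- tee_mid (a point): Middle of a welded T-joint steel coupon, 130 x 75 mm, 61 mm high, loose on the bench; bystander.
- magnet_mid (a point): Middle of a red welding magnet square, 95 x 100 mm, 22 mm high, loose on the bench; bystander.

How it is judged:
By the outcome, as a careful person would: the job done as asked, in the order asked, and still so for the second after the job is handed in, with the robot touching nothing.
It also fails if it takes over 69 s, if anything falls off the work surface, if the arm or the gripper's body presses on something with over 40 N, if the wrist force passes 120 N, or if a joint passes its speed limit or range.

### The arm

A 6-joint arm with a two-finger parallel gripper is mounted at the origin on the work surface. World frame = base frame: x ahead of the robot, y to its left, z up, the work surface at z = 0. Lengths are in m, angles in rad, forces in N, time in s.
With the tool pointing down it reaches from about 0.25 to 0.725 m from the base axis. Payload 4 kg.
Tool frame: the origin (TCP) lies at the very end of the fingers, on their centre line; the grasp point (between the pads) lies 19 mm behind it; z points along the fingers, y is the line along which they close (so a half turn about z gives the same grasp; the last joint's range is limited). The gripper opens to 85 mm and grips with 20 to 120 N. Pads are 22 mm wide; open, the fingers measure 114 mm over their backs; the gripper's body (76 mm by 85 mm) begins 54 mm behind the grasp point. The pads swing forward as they close: fully open they stand 13 mm farther back than shut.
Start: joints at [-1.156, 0.241, 0.005, 1.335, 0, 1.571], TCP at [0.202, -0.458, 0.231] pointing down, gripper open.
Joint ranges: [-2.72, 2.72], [-1.05, 1.87], [-1.09, 1.28], [-1.99, 2.15], [-1.42, 1.44], [-3.14, 3.14]. Speed limits (rad/s): [2.79, 2.79, 3.14, 3.14, 3.14, 3.14].

### API

Orientations are given as a unit quaternion [x, y, z, w].
In Python, from workcell import bot gives the robot as it stands.
- The arm moves only by the tool carry_out, never from a script. Its argument "increments" is one flat list of numbers, 5 for each row, row after row: the finger opening in cm, from 0 to 8.54, then the shift along the tool's x, y, z in cm, then the turn about the tool's z in rad. A call has exactly 5 rows; each row shifts and turns the commanded pose from where the row before left it, along the tool's axes as they then stand; what a row does not reach is not made up. A row lasts 1/8 s, in which the tool goes at most 62.5 mm and 10.7 degrees, less where a joint would pass 70% of its speed; a pose out of reach is approached as far as the arm can. A call with a gripper value outside its range is refused whole. The fingers move at their own pace and stop on an object; the grip force is fixed at half the most. Time passes only in rows, so rows that do not move let the fingers close, or fill a call up. It gives the time, the measured TCP pose, the force, the opening and the grip force at its end, in the units of the state.
- bot.get_obs(): the state, without advancing time (a new reading comes with each control period).
- bot.camera(name): name is "scene" or "side" or "wrist"; returns a dict with "pixels" (384x512x3 uint8, blue, green, red), "range_z" (384x512 float32, m along the optical axis (not along the pixel's ray), 0 where there is no reading), "mtx" (3x3 intrinsics, pixels), "eye" and "attitude" of the camera in the world. Camera axes: x right, y down, z forward; pixel columns grow to the right and rows downward; lengths in m; the calibration is good to about 2 mm. The wrist camera is an equidistant fisheye: a pixel r from the principal point sees the ray r / f radians off the axis. A picture is of the moment at which its call begins.
- bot.job_done(): hands the job in; it is judged then, once.
Trained networks look in a picture, given as the dict that the camera call returned (one of the last four; its "shot" number tells which), for a name from the list of things; names that differ only in an ending like _2 or _b are one class to them, and where a whole thing is asked for, a point or a joint stands for the part that bears it (a point fixed in the world has none). Each returns a list of dicts, best first, with "p" (0 to 1); they miss things now and then, are a little off and sometimes report something else, mostly with a low value. They report only what shows in the picture. A call takes as long as a camera call.
- bot.find_in(picture, name): "xyz" ([x, y, z] in m, in the coordinates of the camera as it stood for that picture, good to about 4 mm: the middle of the surface that is visible of it).
- bot.regions_of(picture, name): "mask" (384x512 bool, what is visible of it).
- bot.place_of(picture, name): "xyz" ([x, y, z] in m, in the coordinates of the camera as it stood for that picture, good to about 4 mm: a listed point, or the origin of a listed thing).
The state is a dict: "clock": time; "joint_pos": joint angles; "joint_vel": joint speeds; "tau": joint torques, N m; "eef_pos": TCP position; "tool_rot": TCP orientation; "ft_force": force on the tool from outside, world axes, zero at the start; "ft_torque": the same for the moment, N m; "grip_width": finger opening in m; "grasp_force": force on a finger pad.
Only numpy, scipy, OpenCV 4.12 (cv2) and the standard library are available. Lean on these libraries where they do the work, as an engineer would, in place of code of your own. Each camera call takes 0.05 s, during which the arm holds its last target. There are 200 camera calls.

## Working session

There is one attempt and no reset: what is moved stays moved. The work goes in short steps, Python scripts to look and compute and a tool call to move; the robot and the scene stay as the last step left them, time stands still between calls to the robot, and variables do not carry over. Pictures are saved under pics/ and viewed, at most 10 in all, crops included, and the job is handed in when it is done.

Besides the shell and the picture viewer there is one more tool, called after "Call:" by a JSON object that holds its "name" and its "arguments". carry_out: Moves the arm, as the interface text tells. Its arguments: {"type":"object","properties":{"increments":{"type":"array","items":{"type":"number"}}},"required":["increments"]}

```bash
mkdir -p pics
cat > h.py <<'E'
import numpy as np, cv2
from workcell import bot
from scipy.spatial.transform import Rotation as R
def cam(n): return bot.camera(n)
def att(p):
    a=np.array(p["attitude"],float)
    return a if a.shape==(3,3) else R.from_quat(a).as_matrix()
def world(p,x): return att(p)@np.array(x)+np.array(p["eye"])
def place(p,n,k=2):
    return [(round(d["p"],2),np.round(world(p,d["xyz"]),4)) for d in bot.place_of(p,n)[:k]]
E
python3 - <<'E'
from h import *
o=bot.get_obs(); print(o["eef_pos"],o["tool_rot"],o["clock"])
for c in ("scene","side"):
    p=cam(c); cv2.imwrite(f"pics/{c}0.png",p["pixels"]); print(c,p["eye"],p["attitude"])
    for n in "positioner table_axis pipe_top pointer mark handle_a brake_pivot brake_grip brush_mid hammer_mid tee_mid magnet_mid".split():
        print(n,place(p,n))
E
```

```text
[ 0.20124348 -0.45702341  0.23042277] [ 9.78573097e-01  2.05897073e-01 -2.02982533e-04 -1.02329816e-03] 0.0
scene [1.14307811 0.28854174 0.81173719] [ 0.511334    0.78617697 -0.28824652 -0.19333195]
positioner [(0.95, array([ 0.5352,  0.1088, -0.001 ]))]
table_axis [(0.74, array([0.4646, 0.1607, 0.1097])), (0.69, array([0.5402, 0.1031, 0.077 ]))]
pipe_top [(0.8, array([0.5365, 0.106 , 0.1469]))]
pointer [(0.93, array([0.6453, 0.0921, 0.0824]))]
mark [(0.6, array([0.4682, 0.0158, 0.079 ])), (0.56, array([0.646 , 0.0899, 0.0849]))]
handle_a [(0.65, array([0.6115, 0.0542, 0.1103])), (0.57, array([0.4642, 0.1607, 0.1069]))]
brake_pivot [(0.96, array([ 0.5133, -0.0428,  0.0635]))]
brake_grip [(0.73, array([ 0.4289, -0.0531,  0.0903])), (0.47, array([0.7673, 0.0889, 0.0112]))]
brush_mid [(0.76, array([0.6173, 0.293 , 0.023 ]))]
hammer_mid [(0.98, array([0.7669, 0.0846, 0.0107])), (0.45, array([ 0.5131, -0.0426,  0.066 ]))]
tee_mid [(0.74, array([ 0.6302, -0.1422,  0.0287]))]
magnet_mid [(0.89, array([0.4027, 0.2822, 0.0129]))]
side [ 0.55403605 -0.4893393   0.58166565] [ 0.90970006 -0.03098299  0.01673377 -0.41377028]
positioner [(0.76, array([0.5356, 0.1073, 0.0013]))]
table_axis [(0.6, array([0.5372, 0.1108, 0.0824])), (0.31, array([ 0.5119, -0.0386,  0.068 ]))]
pipe_top [(0.69, array([0.5374, 0.1085, 0.1495]))]
pointer []
mark [(0.95, array([0.4714, 0.0217, 0.0872])), (0.51, array([0.4646, 0.1653, 0.1077]))]
handle_a [(0.93, array([0.4634, 0.1656, 0.1078])), (0.77, array([0.6109, 0.0502, 0.1117]))]
brake_pivot [(0.82, array([ 0.5138, -0.0385,  0.0679]))]
brake_grip [(0.9, array([ 0.4289, -0.0513,  0.0896])), (0.34, array([ 0.6302, -0.1383,  0.0337]))]
brush_mid [(0.7, array([0.6179, 0.2962, 0.0192]))]
hammer_mid [(0.58, array([0.7678, 0.0863, 0.0136]))]
tee_mid [(0.76, array([ 0.6326, -0.138 ,  0.0345]))]
magnet_mid [(0.79, array([0.4062, 0.286 , 0.0095])), (0.41, array([0.612 , 0.0502, 0.1132]))]
```

View pics/scene0.png

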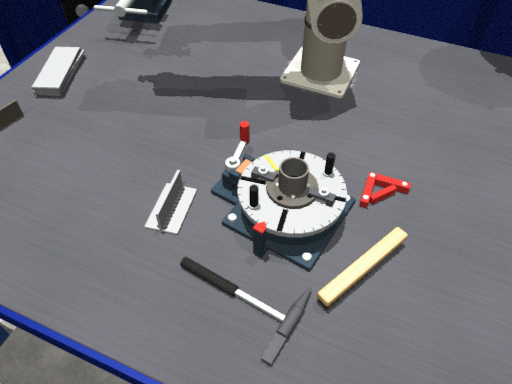

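View pics/side0.png

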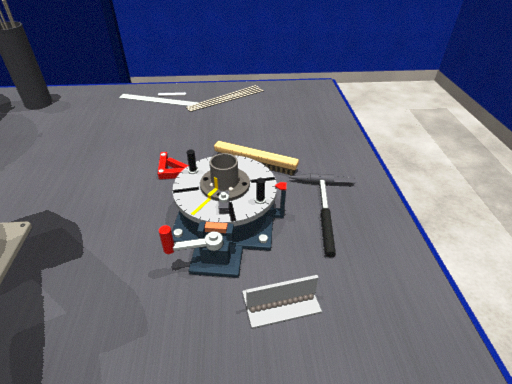

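The scene shows the axis near (0.537, 0.107), with the pointer at image (260,235) and the yellow mark at (272,162). The brake grip is at (244,131). The T coupon lies beside the brake's swing and looks clear of it. The table needs about +2.06 rad ccw.

```bash
cat >> h.py <<'E'
def yaw(o):
    m=R.from_quat(o["tool_rot"]).as_matrix(); return np.arctan2(m[1,0],m[0,0])
def rel(target,yw=None):
    """shift in tool axes [cm] to target (before turning), tool turn to yaw yw"""
    o=bot.get_obs(); m=R.from_quat(o["tool_rot"]).as_matrix()
    d=m.T@(np.array(target)-o["eef_pos"])*100
    t=0 if yw is None else -((yw-yaw(o)+np.pi)%(2*np.pi)-np.pi)
    print("yaw",round(yaw(o),3),"pos",np.round(o["eef_pos"],4),"shift cm",np.round(d,2),"turn",round(t,3),"q6",round(o["joint_pos"][5],2),"F",np.round(o["ft_force"],1))
E
python3 -c "
from h import *
rel([.429,-.052,.2],.16)"
```

```text
yaw 0.415 pos [ 0.2015 -0.4576  0.2313] shift cm [ 37.17 -27.95   3.13] turn 0.255 q6 1.57 F [-0.3 -0.6  0.7]
```

Call:
{"name": "carry_out", "arguments": {"increments": [5,3.7,-2.8,0,0,5,3.7,-2.8,0,0,5,3.7,-2.8,0,0,5,3.7,-2.8,0,0,5,3.7,-2.8,0,0]}}

```text
clock: 1.92
eef_pos: [0.315, -0.2537, 0.2315]
tool_rot: [0.979, 0.206, 0.0, 0.0]
ft_force: [1.4, -0.4, -0.2]
grip_width: 0.0499
grasp_force: 0.0
```

Call:
{"name": "carry_out", "arguments": {"increments": [5,3.7,-2.8,0,0,5,3.7,-2.8,0,0,5,3.7,-2.8,0,0,5,3.7,-2.8,0,0,5,3.7,-2.8,0,0]}}

```text
clock: 2.55
eef_pos: [0.428, -0.0508, 0.2315]
tool_rot: [0.979, 0.206, 0.0, 0.0]
ft_force: [0.9, -0.8, -0.7]
grip_width: 0.0498
grasp_force: 0.0
```

Call:
{"name": "carry_out", "arguments": {"increments": [5,0,0,1,0.13,5,0,0,1,0.125,5,0,0,1,0,5,0,0,0,0,5,0,0,0,0]}}

```text
clock: 3.18
eef_pos: [0.4274, -0.0525, 0.2016]
tool_rot: [0.997, 0.08, 0.0, 0.0]
ft_force: [-0.7, 0.6, 0.4]
grip_width: 0.0502
grasp_force: 0.0
```

Run:
```python
from h import *
rel([.429,-.052,.087],.16)
p=cam("wrist"); cv2.imwrite("pics/w1.png",p["pixels"]); print(p["eye"])
for n in "table_axis pipe_top pointer mark handle_a brake_pivot brake_grip".split(): print(n,place(p,n))
for c in ("scene","side"):
    p=cam(c); print(place(p,"brake_grip"))
```

```text
yaw 0.16 pos [ 0.4274 -0.0525  0.2016] shift cm [ 0.16 -0.02 11.46] turn 0.0 q6 2.86 F [-0.7  0.6  0.4]
[ 0.49764439 -0.03982686  0.3434461 ]
table_axis [(0.79, array([0.5383, 0.1127, 0.0864]))]
pipe_top [(0.87, array([0.5424, 0.1084, 0.1515]))]
pointer []
mark [(0.65, array([0.4723, 0.0198, 0.0872])), (0.19, array([0.6183, 0.2989, 0.0168]))]
handle_a [(0.81, array([0.4643, 0.1633, 0.1073])), (0.62, array([ 0.6384, -0.1385,  0.0273]))]
brake_pivot [(0.8, array([ 0.5146, -0.0382,  0.0714])), (0.52, array([ 0.638 , -0.1397,  0.0279]))]
brake_grip [(0.98, array([ 0.4314, -0.0522,  0.0892]))]
[(0.82, array([ 0.4297, -0.0537,  0.0911])), (0.7, array([0.61  , 0.0501, 0.1083]))]
[(0.73, array([ 0.4285, -0.0502,  0.089 ])), (0.25, array([0.5371, 0.1079, 0.153 ]))]
```

Call:
{"name": "carry_out", "arguments": {"increments": [5,0.2,0,3,0,5,0,0,3,0,5,0,0,3,0,5,0,0,2.5,0,5,0,0,0,0]}}

```text
clock: 4.4
eef_pos: [0.4274, -0.0517, 0.0847]
tool_rot: [0.997, 0.08, -0.002, -0.0]
ft_force: [-1.3, -0.4, 0.4]
grip_width: 0.0504
grasp_force: 0.0
```

Call:
{"name": "carry_out", "arguments": {"increments": [2.7,0,0,0,0,2.7,0,0,0,0,2.7,0,0,0,0,2.7,0,0,0,0,2.7,0,0,0,0]}}

```text
clock: 5.03
eef_pos: [0.4294, -0.0519, 0.0865]
tool_rot: [0.997, 0.08, 0.0, 0.0]
ft_force: [0.5, -0.4, -0.1]
grip_width: 0.0269
grasp_force: 0.0
```

Call:
{"name": "carry_out", "arguments": {"increments": [2.7,0.06,1.03,0,-0.122,2.7,0.06,1.03,0,-0.122,2.7,0.06,1.03,0,-0.122,2.7,0.06,1.03,0,-0.122,2.7,0.06,1.03,0,-0.122]}}

```text
clock: 5.65
eef_pos: [0.4493, -0.0966, 0.0858]
tool_rot: [0.926, 0.377, -0.002, -0.002]
ft_force: [-5.8, 2.0, 3.4]
grip_width: 0.0273
grasp_force: 2.6
```

Call:
{"name": "carry_out", "arguments": {"increments": [2.7,0.06,1.03,0,-0.122,2.7,0.06,1.03,0,-0.122,2.7,0.06,1.03,0,-0.122,2.7,0.06,1.03,0,-0.122,2.7,0,0,0,0]}}

```text
clock: 6.28
eef_pos: [0.4854, -0.1194, 0.0856]
tool_rot: [0.809, 0.588, -0.001, -0.001]
ft_force: [-2.5, 1.1, -0.0]
grip_width: 0.0273
grasp_force: 1.1
```

Call:
{"name": "carry_out", "arguments": {"increments": [2.7,0.06,0.9,0,-0.1,2.7,0,0.2,0,0,2.7,0,0.2,0,0,2.7,0,0,0,0,2.7,0,0,0,0]}}

```text
clock: 6.9
eef_pos: [0.4957, -0.1222, 0.0856]
tool_rot: [0.779, 0.627, -0.003, -0.002]
ft_force: [-8.1, -1.7, 2.7]
grip_width: 0.0267
grasp_force: 3.9
```

Call:
{"name": "carry_out", "arguments": {"increments": [2.7,0,0.2,0,0,2.7,0,0.2,0,0,2.7,0,0,0,0,2.7,0,0,0,0,2.7,0,0,0,0]}}

```text
clock: 7.52
eef_pos: [0.4957, -0.1222, 0.0853]
tool_rot: [0.779, 0.626, -0.005, -0.005]
ft_force: [-17.7, 0.9, 10.7]
grip_width: 0.0269
grasp_force: 8.5
```

Run:
```python
from h import *
rel([.4955,-.1235,.087])
for c in ("scene","side"):
    p=cam(c); print(place(p,"brake_grip",1),place(p,"brake_pivot",1))
```

```text
yaw 1.354 pos [ 0.4957 -0.1222  0.0853] shift cm [-0.13  0.01 -0.17] turn 0 q6 1.55 F [-17.7   0.9  10.7]
[(0.84, array([ 0.4921, -0.1266,  0.0875]))] [(0.81, array([ 0.5134, -0.0486,  0.0648]))]
[] [(0.58, array([ 0.5142, -0.0399,  0.0684]))]
```

Call:
{"name": "carry_out", "arguments": {"increments": [2.7,0,-0.6,0,0,5,0,-0.2,0,0,5,0,0,0,0,5,0,0,-4,0,5,0,0,-5,0]}}

```text
clock: 8.45
eef_pos: [0.4951, -0.121, 0.1764]
tool_rot: [0.778, 0.628, -0.0, -0.001]
ft_force: [0.4, 0.5, 0.9]
grip_width: 0.0499
grasp_force: 0.0
```

Call:
{"name": "carry_out", "arguments": {"increments": [5,0,0,-5,0,5,0,0,0,-0.17,5,0,0,0,-0.17,5,0,0,0,-0.17,5,0,0,0,-0.17]}}

```text
clock: 9.07
eef_pos: [0.4962, -0.1213, 0.2266]
tool_rot: [0.522, 0.853, 0.0, 0.001]
ft_force: [-0.2, 1.0, 0.3]
grip_width: 0.05
grasp_force: 0.0
```

Call:
{"name": "carry_out", "arguments": {"increments": [5,0,0,0,-0.17,5,0,0,0,-0.17,5,0,0,0,-0.11,5,0,0,0,0,5,0,0,0,0]}}

```text
clock: 9.7
eef_pos: [0.4957, -0.1213, 0.2264]
tool_rot: [0.322, 0.947, 0.0, 0.0]
ft_force: [0.0, 0.7, -0.1]
grip_width: 0.0502
grasp_force: 0.0
```

Run:
```python
from h import *
rel([.464,.163,.215],2.487)
for c in ("scene","side"):
    p=cam(c); print(place(p,"brake_grip",1),place(p,"handle_a",2),place(p,"pipe_top",1),place(p,"table_axis",1),place(p,"mark",1))
```

```text
yaw 2.486 pos [ 0.4957 -0.1213  0.2264] shift cm [19.84 20.61  1.14] turn -0.001 q6 0.42 F [ 0.   0.7 -0.1]
[(0.81, array([ 0.4937, -0.1264,  0.09  ]))] [(0.82, array([0.4655, 0.1617, 0.1108])), (0.59, array([0.6114, 0.0497, 0.1083]))] [(0.62, array([0.5338, 0.1049, 0.1481]))] [(0.61, array([0.5416, 0.1025, 0.0824]))] [(0.95, array([0.4685, 0.0163, 0.0788]))]
[] [(0.92, array([0.6109, 0.0498, 0.1163])), (0.43, array([ 0.4926, -0.1246,  0.0895]))] [(0.77, array([0.5398, 0.1079, 0.1497]))] [(0.58, array([0.5336, 0.11  , 0.0828]))] [(0.77, array([0.471 , 0.0193, 0.0841]))]
```

Call:
{"name": "carry_out", "arguments": {"increments": [5,3.3,3.43,0,0,5,3.3,3.43,0,0,5,3.3,3.43,0,0,5,3.3,3.43,0,0,5,3.3,3.43,0,0]}}

```text
clock: 10.92
eef_pos: [0.4684, 0.1166, 0.2265]
tool_rot: [0.321, 0.947, 0.0, 0.0]
ft_force: [0.5, 0.8, 0.9]
grip_width: 0.0499
grasp_force: 0.0
```

Call:
{"name": "carry_out", "arguments": {"increments": [5,3.3,3.43,1,0,5,0,0,3,0,5,0,0,0,0,5,0,0,0,0,5,0,0,0,0]}}

```text
clock: 11.55
eef_pos: [0.4643, 0.1621, 0.1876]
tool_rot: [0.322, 0.947, 0.001, 0.001]
ft_force: [0.2, 0.3, -0.3]
grip_width: 0.0498
grasp_force: 0.0
```

Run:
```python
from h import *
rel([.464,.163,.103],2.487)
p=cam("wrist"); print(place(p,"handle_a",2),place(p,"pipe_top",1))
for c in ("scene","side"):
    p=cam(c); print(place(p,"handle_a",2))
```

```text
yaw 2.486 pos [0.4643 0.1621 0.1876] shift cm [0.09 0.04 8.46] turn -0.001 q6 0.99 F [ 0.2  0.3 -0.3]
[] [(0.66, array([0.5418, 0.1105, 0.1489]))]
[(0.77, array([0.4631, 0.1604, 0.1099])), (0.71, array([0.6139, 0.0516, 0.1088]))]
[(0.94, array([0.4643, 0.1674, 0.108 ])), (0.82, array([0.6151, 0.0504, 0.1124]))]
```

Call:
{"name": "carry_out", "arguments": {"increments": [5,0,0,3,0,5,0,0,3,0,5,0,0,2.4,0,5,0,0,0,0,5,0,0,0,0]}}

```text
clock: 12.52
eef_pos: [0.4639, 0.1627, 0.1032]
tool_rot: [0.321, 0.947, 0.0, 0.0]
ft_force: [-0.0, 0.2, 0.7]
grip_width: 0.0501
grasp_force: 0.0
```

Call:
{"name": "carry_out", "arguments": {"increments": [2.2,0,0,0,0,2.2,0,0,0,0,2.2,0,0,0,0,2.2,0,0,0,0,2.2,0,0,0,0]}}

```text
clock: 13.15
eef_pos: [0.4633, 0.1624, 0.1023]
tool_rot: [0.321, 0.947, 0.0, -0.0]
ft_force: [-0.0, -0.7, -0.0]
grip_width: 0.0222
grasp_force: 0.0
```

Call:
{"name": "carry_out", "arguments": {"increments": [2.2,-0.08,-1.19,0,-0.13,2.2,-0.08,-1.19,0,-0.13,2.2,-0.08,-1.19,0,-0.13,2.2,-0.08,-1.19,0,-0.13,2.2,-0.08,-1.19,0,-0.13]}}

```text
clock: 13.78
eef_pos: [0.4456, 0.1085, 0.1027]
tool_rot: [-0.001, 1.0, 0.002, 0.001]
ft_force: [3.0, 5.9, -1.7]
grip_width: 0.0218
grasp_force: 2.7
```

Call:
{"name": "carry_out", "arguments": {"increments": [2.2,-0.08,-1.19,0,-0.13,2.2,-0.08,-1.19,0,-0.13,2.2,-0.08,-1.19,0,-0.13,2.2,-0.08,-1.19,0,-0.13,2.2,0,0,0,0]}}

```text
clock: 14.4
eef_pos: [0.4573, 0.0608, 0.1025]
tool_rot: [-0.254, 0.967, -0.0, 0.0]
ft_force: [1.8, -0.2, -0.3]
grip_width: 0.0219
grasp_force: 0.6
```

Run:
```python
from h import *
o=bot.get_obs(); d=o["eef_pos"][:2]-np.array([.5377,.107]); print(np.hypot(*d),np.arctan2(d[1],d[0]))
rel([.4,.1,.1])
for c in ("scene","side"):
    p=cam(c); print(place(p,"handle_a",2),place(p,"mark",1))
```

```text
0.09274822537936431 -2.6204660703416
yaw -2.627 pos [0.4573 0.0608 0.1025] shift cm [3.06 6.23 0.24] turn 0 q6 -0.38 F [ 1.8 -0.2 -0.3]
[(0.79, array([0.4604, 0.0568, 0.1068]))] [(0.58, array([0.5924, 0.0103, 0.0799]))]
[(0.91, array([0.6165, 0.1529, 0.1115])), (0.66, array([0.4611, 0.0623, 0.1088]))] [(0.59, array([0.5982, 0.0132, 0.0876]))]
```

Call:
{"name": "carry_out", "arguments": {"increments": [2.2,-0.08,-1.19,0,-0.13,2.2,-0.08,-1.19,0,-0.13,2.2,-0.08,-1.19,0,-0.13,2.2,-0.08,-1.19,0,-0.13,2.2,-0.08,-1.19,0,-0.13]}}

```text
clock: 15.32
eef_pos: [0.4977, 0.024, 0.102]
tool_rot: [-0.553, 0.833, 0.003, -0.001]
ft_force: [-5.2, 4.1, 3.5]
grip_width: 0.0219
grasp_force: 2.7
```

Call:
{"name": "carry_out", "arguments": {"increments": [2.2,-0.08,-1.19,0,-0.13,2.2,-0.04,-0.74,0,-0.08,2.2,0,0,0,0,2.2,0,0,0,0,2.2,0,0,0,0]}}

```text
clock: 15.95
eef_pos: [0.5185, 0.0169, 0.1022]
tool_rot: [-0.635, 0.773, 0.0, -0.0]
ft_force: [0.0, -0.6, 0.4]
grip_width: 0.0219
grasp_force: 0.0
```

Run:
```python
from h import *
o=bot.get_obs(); d=o["eef_pos"][:2]-np.array([.5377,.107]); print(np.hypot(*d),np.arctan2(d[1],d[0]))
rel([.4,.1,.1])
for c in ("scene","side","wrist"):
    p=cam(c); print(place(p,"handle_a",2),place(p,"mark",1),place(p,"pointer",1))
    if c!="side":
        u=p["pixels"]
        if c=="scene": u=cv2.resize(u[130:270,200:380],None,fx=4,fy=4,interpolation=cv2.INTER_CUBIC)
        cv2.imwrite(f"pics/{c}2.png",u)
```

```text
0.09209511525212527 -1.7807125416948189
yaw -1.766 pos [0.5185 0.0169 0.1022] shift cm [-5.85 13.24  0.23] turn 0 q6 -1.34 F [ 0.  -0.6  0.4]
[(0.9, array([0.5597, 0.1972, 0.1069])), (0.85, array([0.5173, 0.0165, 0.1062]))] [(0.75, array([0.6389, 0.08  , 0.0814]))] [(0.65, array([0.6438, 0.0949, 0.0844]))]
[(0.87, array([0.5207, 0.0213, 0.1102])), (0.55, array([0.5562, 0.1971, 0.1121]))] [(0.83, array([0.6443, 0.0876, 0.0886]))] [(0.62, array([0.6463, 0.0884, 0.0843]))]
[(0.57, array([0.5166, 0.02  , 0.1096]))] [] []
```

View pics/scene2.png

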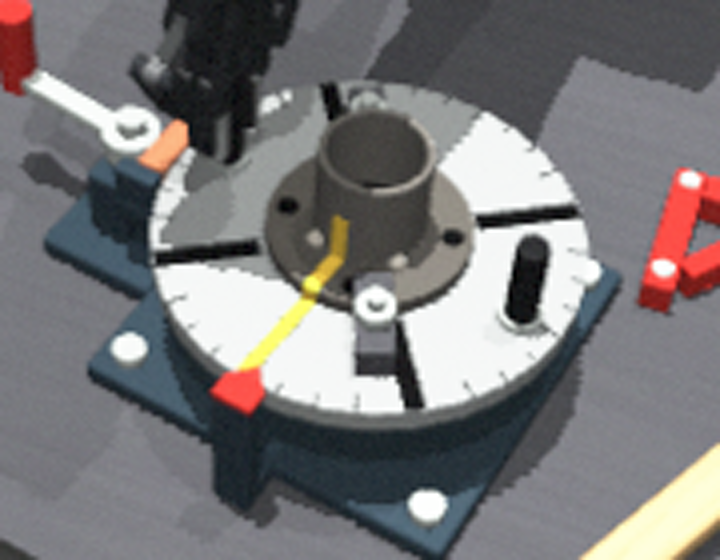

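View pics/wrist2.png

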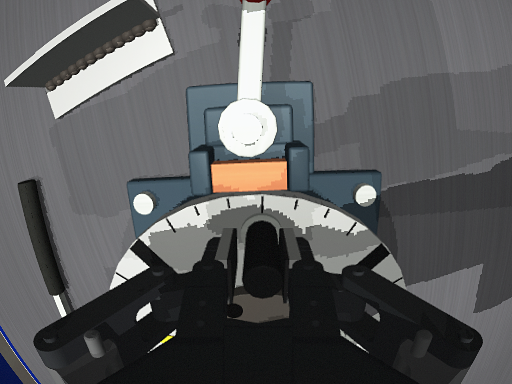

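The wrist view shows the handle between the fingers, and the brake lever swung out at the top. In the scene crop the yellow stripe ends at about (250,368), by the arrow tip near (247,370), slightly short of alignment. I'll measure it numerically.

```bash
cat >> h.py <<'E'
def rays(p,uv,fish):
    K=np.array(p["mtx"],float); uv=np.array(uv,float)
    x=(uv[:,0]-K[0,2])/K[0,0]; y=(uv[:,1]-K[1,2])/K[1,1]
    if fish:
        r=np.hypot(x,y)+1e-12; s=np.sin(r)/r; d=np.c_[x*s,y*s,np.cos(r)]
    else: d=np.c_[x,y,np.ones(len(x))]
    return d@att(p).T
def onplane(p,uv,z,fish=False):
    d=rays(p,uv,fish); e=np.array(p["eye"]); return e[:2]+d[:,:2]*((z-e[2])/d[:,2])[:,None]
AX=np.array([.5377,.107])
def align(p,fish=False):
    hsv=cv2.cvtColor(p["pixels"],cv2.COLOR_BGR2HSV); H,S,V=[hsv[...,i].astype(int) for i in range(3)]
    vv,uu=np.mgrid[:384,:512]; uv=np.c_[uu.ravel(),vv.ravel()]
    P=onplane(p,uv,.0845,fish)-AX; r=np.hypot(*P.T)
    ye=((abs(H-28)<8)&(S>90)&(V>110)).ravel()&(r>.06)&(r<.112)
    a=np.arctan2(P[ye,1],P[ye,0]); 
    Pr=onplane(p,uv,.092,fish)-AX; rr=np.hypot(*Pr.T)
    re=(((H<6)|(H>174))&(S>150)&(V>100)).ravel()&(rr>.1)&(rr<.15)&(abs(np.arctan2(Pr[:,1],Pr[:,0])+.155)<.4)
    # wedge: mid angle by radius bin, bright top face
    top=re&(V.ravel()>170)
    print("yellow",ye.sum(),"ang",np.round(np.median(a),4),np.round(a.mean(),4),"red",re.sum(),top.sum())
    for lo in np.arange(.06,.112,.008):
        m=ye&(r>=lo)&(r<lo+.008); 
        if m.any(): print(" y r%.3f n%d ang %.4f"%(lo,m.sum(),np.arctan2(P[m,1],P[m,0]).mean()))
    for lo in np.arange(.1,.15,.005):
        m=top&(rr>=lo)&(rr<lo+.005)
        if m.any(): b=np.arctan2(Pr[m,1],Pr[m,0]); print(" p r%.3f n%d mean %.4f mid %.4f w %.1fmm"%(lo,m.sum(),b.mean(),(b.min()+b.max())/2,np.ptp(b)*lo*1e3))
E
python3 - <<'E'
from h import *
for c in ("scene","side"):
    p=cam(c); print(c); align(p)
E
```

```text
scene
yellow 71 ang -0.2125 -0.2122 red 103 91
 y r0.060 n9 ang -0.2077
 y r0.068 n12 ang -0.2046
 y r0.076 n12 ang -0.2135
 y r0.084 n12 ang -0.2135
 y r0.092 n11 ang -0.2146
 y r0.100 n13 ang -0.2146
 y r0.108 n2 ang -0.2317
 p r0.110 n1 mean -0.1305 mid -0.1305 w 0.0mm
 p r0.115 n11 mean -0.1509 mid -0.1548 w 10.4mm
 p r0.120 n20 mean -0.1484 mid -0.1531 w 20.5mm
 p r0.125 n27 mean -0.1506 mid -0.1494 w 22.5mm
 p r0.130 n23 mean -0.1529 mid -0.1492 w 20.8mm
 p r0.135 n9 mean -0.1383 mid -0.1404 w 18.0mm
side
yellow 68 ang -0.2089 -0.2096 red 70 63
 y r0.060 n10 ang -0.2058
 y r0.068 n10 ang -0.2084
 y r0.076 n11 ang -0.2160
 y r0.084 n11 ang -0.2056
 y r0.092 n10 ang -0.2074
 y r0.100 n10 ang -0.2169
 y r0.108 n6 ang -0.2055
 p r0.105 n1 mean -0.1625 mid -0.1625 w 0.0mm
 p r0.110 n7 mean -0.1679 mid -0.1733 w 9.8mm
 p r0.115 n11 mean -0.1636 mid -0.1688 w 16.4mm
 p r0.120 n16 mean -0.1505 mid -0.1526 w 20.2mm
 p r0.125 n19 mean -0.1500 mid -0.1496 w 20.3mm
 p r0.130 n9 mean -0.1515 mid -0.1580 w 23.4mm
```

Call:
{"name": "carry_out", "arguments": {"increments": [1.5,0,0,0,0,1.5,0,0,0,0,1.5,0,0,0,0,1.5,0,-0.26,0,-0.029,1.5,0,-0.27,0,-0.029]}}

```text
clock: 17.27
eef_pos: [0.5231, 0.016, 0.1024]
tool_rot: [-0.658, 0.753, 0.001, -0.001]
ft_force: [-5.6, 1.7, 5.5]
grip_width: 0.0171
grasp_force: 58.6
```

Call:
{"name": "carry_out", "arguments": {"increments": [1.5,0,0,0,0,1.5,0,0,0,0,1.5,0,0,0,0,1.5,0,0,0,0,1.5,0,0,0,0]}}

```text
clock: 17.9
eef_pos: [0.5237, 0.0159, 0.1024]
tool_rot: [-0.657, 0.754, 0.0, -0.0]
ft_force: [-4.2, 1.7, 4.5]
grip_width: 0.0163
grasp_force: 58.9
```

Run:
```python
from h import *
o=bot.get_obs(); d=o["eef_pos"][:2]-AX; print(np.hypot(*d),np.arctan2(d[1],d[0]))
for c in ("scene","side"):
    p=cam(c); print(c); align(p)
```

```text
0.09215839857656911 -1.7229742791011697
scene
yellow 74 ang -0.1359 -0.1357 red 105 92
 y r0.060 n10 ang -0.1394
 y r0.068 n13 ang -0.1349
 y r0.076 n11 ang -0.1346
 y r0.084 n13 ang -0.1395
 y r0.092 n11 ang -0.1372
 y r0.100 n13 ang -0.1313
 y r0.108 n3 ang -0.1272
 p r0.110 n1 mean -0.1560 mid -0.1560 w 0.0mm
 p r0.115 n12 mean -0.1455 mid -0.1429 w 13.1mm
 p r0.120 n20 mean -0.1484 mid -0.1531 w 20.5mm
 p r0.125 n27 mean -0.1506 mid -0.1494 w 22.5mm
 p r0.130 n23 mean -0.1529 mid -0.1492 w 20.8mm
 p r0.135 n9 mean -0.1383 mid -0.1404 w 18.0mm
side
yellow 64 ang -0.1315 -0.1323 red 70 63
 y r0.060 n9 ang -0.1464
 y r0.068 n12 ang -0.1376
 y r0.076 n12 ang -0.1296
 y r0.084 n9 ang -0.1239
 y r0.092 n12 ang -0.1192
 y r0.100 n8 ang -0.1309
 y r0.108 n2 ang -0.1749
 p r0.105 n1 mean -0.1625 mid -0.1625 w 0.0mm
 p r0.110 n7 mean -0.1679 mid -0.1733 w 9.8mm
 p r0.115 n11 mean -0.1636 mid -0.1688 w 16.4mm
 p r0.120 n16 mean -0.1505 mid -0.1526 w 20.2mm
 p r0.125 n19 mean -0.1500 mid -0.1496 w 20.3mm
 p r0.130 n9 mean -0.1515 mid -0.1580 w 23.4mm
```

Call:
{"name": "carry_out", "arguments": {"increments": [1.5,0,0.17,0,0.018,1.5,0,0,0,0,1.5,0,0,0,0,2.4,0,0,0,0,5,0,0,0,0]}}

```text
clock: 18.62
eef_pos: [0.5225, 0.0158, 0.1021]
tool_rot: [-0.65, 0.76, -0.0, -0.0]
ft_force: [0.3, 0.2, 1.0]
grip_width: 0.0412
grasp_force: 0.0
```

Call:
{"name": "carry_out", "arguments": {"increments": [5,0,0,0,0,5,0,0,-3,0,5,0,0,-4,0,5,0,0,-4,0,5,0,0,0,0]}}

```text
clock: 19.25
eef_pos: [0.5248, 0.016, 0.2161]
tool_rot: [-0.65, 0.76, -0.003, 0.003]
ft_force: [0.3, 0.2, -0.6]
grip_width: 0.0501
grasp_force: 0.0
```

Run:
```python
from h import *
for c in ("scene","side"):
    p=cam(c); print(c); align(p)
p=cam("wrist"); m=R.from_quat(bot.get_obs()["tool_rot"]).as_matrix(); print("cam in tool",m.T@(p["eye"]-bot.get_obs()["eef_pos"]),"axis dir",att(p)[:,2],p["mtx"])
rel([.6,.09,.2])
```

```text
scene
yellow 74 ang -0.1422 -0.144 red 105 91
 y r0.060 n12 ang -0.1492
 y r0.068 n13 ang -0.1427
 y r0.076 n11 ang -0.1436
 y r0.084 n13 ang -0.1459
 y r0.092 n11 ang -0.1435
 y r0.100 n11 ang -0.1431
 y r0.108 n3 ang -0.1272
 p r0.110 n1 mean -0.1560 mid -0.1560 w 0.0mm
 p r0.115 n11 mean -0.1509 mid -0.1548 w 10.4mm
 p r0.120 n20 mean -0.1484 mid -0.1531 w 20.5mm
 p r0.125 n27 mean -0.1506 mid -0.1494 w 22.5mm
 p r0.130 n23 mean -0.1529 mid -0.1492 w 20.8mm
 p r0.135 n9 mean -0.1383 mid -0.1404 w 18.0mm
side
yellow 65 ang -0.1431 -0.1404 red 69 62
 y r0.060 n9 ang -0.1464
 y r0.068 n12 ang -0.1376
 y r0.076 n12 ang -0.1296
 y r0.084 n8 ang -0.1288
 y r0.092 n11 ang -0.1511
 y r0.100 n11 ang -0.1445
 y r0.108 n2 ang -0.1596
 p r0.110 n7 mean -0.1679 mid -0.1733 w 9.8mm
 p r0.115 n11 mean -0.1636 mid -0.1688 w 16.4mm
 p r0.120 n16 mean -0.1505 mid -0.1526 w 20.2mm
 p r0.125 n19 mean -0.1500 mid -0.1496 w 20.3mm
 p r0.130 n9 mean -0.1515 mid -0.1580 w 23.4mm
cam in tool [ 0.06690567 -0.00233303 -0.14269224] axis dir [ 0.04247878  0.26820049 -0.96242613] [[297.31863964   0.         257.62893434]
 [  0.         297.31863964 191.90541377]
 [  0.           0.           1.        ]]
yaw -1.726 pos [0.5218 0.016  0.2115] shift cm [-8.52 -6.58  1.14] turn 0 q6 -1.39 F [-0.4 -0.   0.3]
```

Call:
{"name": "carry_out", "arguments": {"increments": [5,-3.2,-2.2,0,0,5,-3.2,-2.2,0,0,5,-3.2,-2.2,0,0,5,-3.2,-2.2,1,0,5,-3.2,-2.2,1,0]}}

```text
clock: 20.02
eef_pos: [0.6557, 0.1579, 0.1899]
tool_rot: [-0.65, 0.76, 0.001, -0.001]
ft_force: [-0.1, 0.5, -0.6]
grip_width: 0.0503
grasp_force: 0.0
```

Call:
{"name": "carry_out", "arguments": {"increments": [5,0,0,0,0,5,0,0,0,0,5,0,0,0,0,5,0,0,0,0,5,0,0,0,0]}}

```text
clock: 20.65
eef_pos: [0.6557, 0.1567, 0.1932]
tool_rot: [-0.65, 0.76, -0.0, 0.0]
ft_force: [1.2, 0.4, 0.6]
grip_width: 0.0501
grasp_force: 0.0
```

Run:
```python
from h import *
p=cam("wrist"); align(p,True); print(place(p,"pipe_top",1),place(p,"table_axis",1),place(p,"mark",1),place(p,"pointer",1))
u=p["pixels"]
ang=-.15; 
# rectified top view of z=.0845, 0.25 mm/px, pointer direction right
s=np.arange(.05,.16,.00025); t=np.arange(-.05,.05,.00025)
S,T=np.meshgrid(s,t[::-1]); X=AX[0]+S*np.cos(ang)-T*np.sin(ang); Y=AX[1]+S*np.sin(ang)+T*np.cos(ang)
d=np.stack([X,Y,0*X+.0845],-1)-p["eye"]; c=d@att(p); th=np.arctan2(np.hypot(c[...,0],c[...,1]),c[...,2]); h=np.hypot(c[...,0],c[...,1])
K=p["mtx"]; mu=K[0][2]+K[0][0]*th*c[...,0]/h; mv=K[1][2]+K[1][1]*th*c[...,1]/h
cv2.imwrite("pics/top3.png",cv2.resize(cv2.remap(u,mu.astype("f4"),mv.astype("f4"),cv2.INTER_CUBIC),None,fx=1.5,fy=1.5))
```

```text
yellow 588 ang -0.1185 -0.1182 red 633 629
 y r0.060 n95 ang -0.1092
 y r0.068 n84 ang -0.1140
 y r0.076 n91 ang -0.1188
 y r0.084 n94 ang -0.1202
 y r0.092 n98 ang -0.1238
 y r0.100 n83 ang -0.1201
 y r0.108 n43 ang -0.1247
 p r0.110 n30 mean -0.1319 mid -0.1319 w 7.8mm
 p r0.115 n93 mean -0.1336 mid -0.1361 w 15.0mm
 p r0.120 n152 mean -0.1349 mid -0.1340 w 20.8mm
 p r0.125 n164 mean -0.1339 mid -0.1341 w 21.3mm
 p r0.130 n170 mean -0.1366 mid -0.1353 w 21.3mm
 p r0.135 n20 mean -0.1283 mid -0.1369 w 21.3mm
[(0.97, array([0.5419, 0.1097, 0.1482]))] [(0.64, array([0.5375, 0.1123, 0.0838]))] [(0.89, array([0.647 , 0.0895, 0.0848]))] [(0.96, array([0.6494, 0.0933, 0.0836]))]
```

View pics/top3.png

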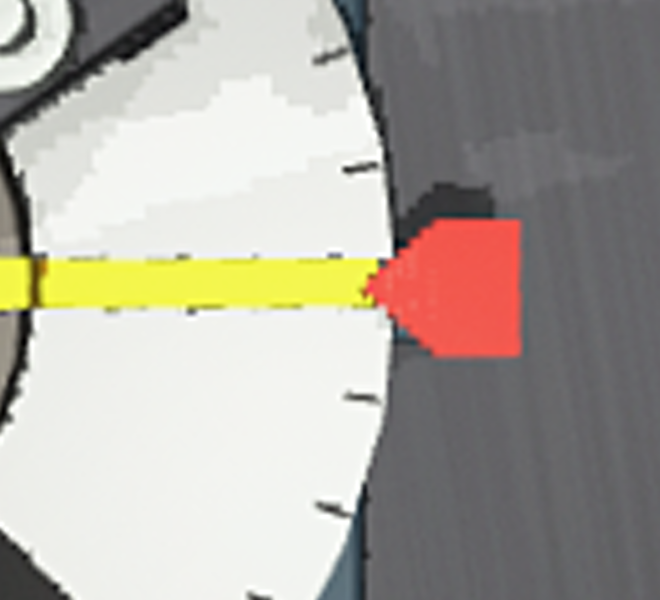

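The rectified top view shows the stripe centre at row 283 and the arrow tip at row 288, at 6 px/mm. That is about 0.8 mm (0.4°) off, which is good enough, so I'm going to the brake now.

```bash
python3 -c "
from h import *
rel([.4955,-.1235,.22],-1.786)"
```

```text
yaw -1.725 pos [0.6557 0.1571 0.1925] shift cm [30.19 11.5  -2.76] turn 0.061 q6 -1.18 F [-0.1 -0.1 -0.4]
```

Call:
{"name": "carry_out", "arguments": {"increments": [5,4.3,1.64,-1.4,0,5,4.3,1.64,-1.4,0,5,4.3,1.64,0,0,5,4.3,1.64,0,0,5,4.3,1.64,0,0]}}

```text
clock: 21.52
eef_pos: [0.5408, -0.0438, 0.2205]
tool_rot: [-0.65, 0.76, -0.0, 0.0]
ft_force: [0.5, -1.2, 0.8]
grip_width: 0.0502
grasp_force: 0.0
```

Call:
{"name": "carry_out", "arguments": {"increments": [5,4.3,1.64,0,0,5,4.3,1.64,0,0,5,0,0,0,0.06,5,0,0,0,0,5,0,0,0,0]}}

```text
clock: 22.15
eef_pos: [0.4961, -0.1222, 0.2204]
tool_rot: [-0.628, 0.778, -0.0, 0.0]
ft_force: [1.0, 0.1, 0.6]
grip_width: 0.0501
grasp_force: 0.0
```

Run:
```python
from h import *
rel([.4955,-.1235,.087],-1.786)
for c in ("scene","wrist"):
    p=cam(c); print(place(p,"brake_grip",1),place(p,"brake_pivot",1))
```

```text
yaw -1.784 pos [ 0.4961 -0.1222  0.2204] shift cm [ 0.14  0.04 13.34] turn 0.002 q6 -1.6 F [1.  0.1 0.6]
[(0.74, array([ 0.4945, -0.1249,  0.0883]))] [(0.96, array([ 0.5119, -0.0444,  0.0657]))]
[(0.82, array([ 0.495 , -0.1206,  0.0886]))] [(0.63, array([ 0.5161, -0.043 ,  0.0676]))]
```

Call:
{"name": "carry_out", "arguments": {"increments": [5,0.1,0,3.4,0,5,0,0,3.4,0,5,0,0,3.4,0,5,0,0,3.1,0,5,0,0,0,0]}}

```text
clock: 23.08
eef_pos: [0.4934, -0.1228, 0.085]
tool_rot: [-0.627, 0.779, 0.002, -0.002]
ft_force: [0.2, 0.4, -0.1]
grip_width: 0.0496
grasp_force: 0.0
```

Call:
{"name": "carry_out", "arguments": {"increments": [2.7,0,0,0,0,2.7,0,0,0,0,2.7,0,0,0,0,2.7,0,0,0,0,2.7,0,0,0,0]}}

```text
clock: 23.7
eef_pos: [0.4955, -0.1235, 0.0877]
tool_rot: [-0.627, 0.779, 0.0, -0.0]
ft_force: [-4.8, 0.5, 4.1]
grip_width: 0.0268
grasp_force: 2.4
```

Call:
{"name": "carry_out", "arguments": {"increments": [2.7,-0.06,1.03,0,0.122,2.7,-0.06,1.03,0,0.122,2.7,-0.06,1.03,0,0.122,2.7,-0.06,1.03,0,0.122,2.7,-0.06,1.03,0,0.122]}}

```text
clock: 24.32
eef_pos: [0.4542, -0.1005, 0.0878]
tool_rot: [-0.362, 0.932, -0.003, 0.002]
ft_force: [1.5, -4.8, -1.8]
grip_width: 0.0268
grasp_force: 2.5
```

Call:
{"name": "carry_out", "arguments": {"increments": [2.7,-0.06,1.03,0,0.122,2.7,-0.06,1.03,0,0.122,2.7,-0.06,1.03,0,0.122,2.7,-0.06,1.03,0,0.122,2.7,0,0,0,0]}}

```text
clock: 24.95
eef_pos: [0.433, -0.0632, 0.0877]
tool_rot: [-0.129, 0.992, -0.001, 0.001]
ft_force: [-0.6, -2.0, 1.1]
grip_width: 0.027
grasp_force: 1.0
```

Call:
{"name": "carry_out", "arguments": {"increments": [2.7,-0.05,0.9,0,0.1,2.7,0,0.2,0,0,2.7,0,0.2,0,0,2.7,0,0,0,0,2.7,0,0,0,0]}}

```text
clock: 25.58
eef_pos: [0.4302, -0.0513, 0.0877]
tool_rot: [-0.08, 0.997, -0.001, 0.001]
ft_force: [-1.0, -5.3, 3.0]
grip_width: 0.0273
grasp_force: 2.4
```

Call:
{"name": "carry_out", "arguments": {"increments": [2.7,0,0.2,0,0,2.7,0,0.2,0,0,2.7,0,0,0,0,2.7,0,0,0,0,2.7,0,0,0,0]}}

```text
clock: 26.2
eef_pos: [0.4295, -0.0486, 0.0877]
tool_rot: [-0.08, 0.997, -0.003, 0.0]
ft_force: [-1.3, -8.8, 2.2]
grip_width: 0.0272
grasp_force: 4.3
```

Call:
{"name": "carry_out", "arguments": {"increments": [2.7,0,0.2,0,0,2.7,0,0.1,0,0,2.7,0,0,0,0,2.7,0,0,0,0,2.7,0,0,0,0]}}

```text
clock: 26.82
eef_pos: [0.4295, -0.0485, 0.0876]
tool_rot: [-0.079, 0.997, -0.006, 0.001]
ft_force: [-1.1, -18.9, -1.2]
grip_width: 0.0269
grasp_force: 8.9
```

Force rose with no further motion, so the lever is at its stop. Releasing, lifting and checking the mark.

Call:
{"name": "carry_out", "arguments": {"increments": [2.7,0,-0.9,0,0,5,0,0,0,0,5,0,0,0,0,5,0,0,0,0,5,0,0,-3,0]}}

```text
clock: 27.45
eef_pos: [0.4275, -0.0511, 0.1157]
tool_rot: [-0.08, 0.997, 0.001, -0.003]
ft_force: [0.4, 0.1, 0.5]
grip_width: 0.0499
grasp_force: 0.0
```

Call:
{"name": "carry_out", "arguments": {"increments": [5,0,0,-4,0,5,0,0,-4,0,5,0,0,-3,0,5,0,0,0,0,5,0,0,0,0]}}

```text
clock: 28.08
eef_pos: [0.4291, -0.0515, 0.2265]
tool_rot: [-0.079, 0.997, 0.0, -0.0]
ft_force: [-0.8, 0.5, -0.7]
grip_width: 0.05
grasp_force: 0.0
```

Run:
```python
from h import *
print(bot.get_obs()["eef_pos"])
for c in ("scene","side"):
    p=cam(c); print(c); align(p); print(place(p,"brake_grip",1)); cv2.imwrite(f"pics/{c}4.png",p["pixels"])
    for n in "brush_mid hammer_mid tee_mid magnet_mid".split(): print(n,place(p,n,1))
```

```text
[ 0.42912338 -0.05150534  0.22654898]
scene
yellow 74 ang -0.1422 -0.144 red 101 90
 y r0.060 n12 ang -0.1492
 y r0.068 n13 ang -0.1427
 y r0.076 n11 ang -0.1436
 y r0.084 n13 ang -0.1459
 y r0.092 n11 ang -0.1435
 y r0.100 n11 ang -0.1431
 y r0.108 n3 ang -0.1272
 p r0.110 n1 mean -0.1560 mid -0.1560 w 0.0mm
 p r0.115 n11 mean -0.1509 mid -0.1548 w 10.4mm
 p r0.120 n20 mean -0.1484 mid -0.1531 w 20.5mm
 p r0.125 n26 mean -0.1541 mid -0.1519 w 21.9mm
 p r0.130 n23 mean -0.1529 mid -0.1492 w 20.8mm
 p r0.135 n9 mean -0.1383 mid -0.1404 w 18.0mm
[(0.8, array([ 0.4284, -0.055 ,  0.0906]))]
brush_mid [(0.58, array([0.6201, 0.2946, 0.0204]))]
hammer_mid [(0.84, array([0.7667, 0.0878, 0.0077]))]
tee_mid [(0.91, array([ 0.6341, -0.1404,  0.029 ]))]
magnet_mid [(0.69, array([0.4035, 0.2847, 0.0118]))]
side
yellow 65 ang -0.1431 -0.1404 red 69 61
 y r0.060 n9 ang -0.1464
 y r0.068 n12 ang -0.1376
 y r0.076 n12 ang -0.1296
 y r0.084 n8 ang -0.1288
 y r0.092 n11 ang -0.1511
 y r0.100 n11 ang -0.1445
 y r0.108 n2 ang -0.1596
 p r0.110 n7 mean -0.1679 mid -0.1733 w 9.8mm
 p r0.115 n11 mean -0.1636 mid -0.1688 w 16.4mm
 p r0.120 n16 mean -0.1505 mid -0.1526 w 20.2mm
 p r0.125 n19 mean -0.1500 mid -0.1496 w 20.3mm
 p r0.130 n8 mean -0.1394 mid -0.1455 w 20.1mm
[(0.63, array([ 0.4236, -0.0522,  0.0918]))]
brush_mid [(0.92, array([0.6163, 0.2989, 0.0178]))]
hammer_mid [(0.93, array([0.7696, 0.0875, 0.0134]))]
tee_mid [(0.69, array([ 0.6281, -0.1391,  0.0317]))]
magnet_mid [(0.81, array([0.4038, 0.2857, 0.0097]))]
```

View pics/scene4.png

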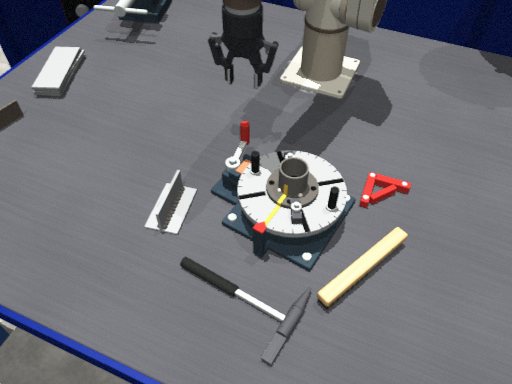

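The final scene shows the yellow mark ending at the red pointer (262,228) and the brake lever back at its start position (244,131). The other things on the bench have not moved. Handing in.

```bash
python3 -c "
from workcell import bot
print(bot.job_done())"
```

```text
the job is handed in; nothing more can be done
None
```

The positioner is set and handed in: the brake was swung fully open, the table turned until the mark was within about 1 mm (0.4°) of the pointer tip, and the brake swung fully back to its stop. The mark did not shift when the brake went on, nothing else on the bench moved, and it took about 28 s.

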